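# Load a cartridge into a spring-loaded feeder

### The arm

A 6-joint arm with a two-finger parallel gripper is mounted at the origin on a cart in front of the work surface, level with it; the furniture and walls round the work are solid. World frame = base frame: x ahead of the robot, y to its left, z up, the work surface at z = 0. Lengths are in m, angles in rad, forces in N, time in s.
With the tool pointing down it reaches from about 0.25 to 0.85 m from the base axis. Payload 12.5 kg.
Tool frame: the origin (TCP) lies at the very end of the fingers, on their centre line; the grasp point (between the pads) lies 19 mm behind it; z points along the fingers, x is the direction in which the jaws open and shut, and the axes are right-handed (so a half turn about z gives the same grasp; the last joint's range is limited). The gripper opens to 93 mm and grips with 3 to 60 N. Pads are 15 mm wide; open, the fingers measure 128 mm over their backs; the gripper's body (75 mm by 188 mm) begins 65 mm behind the grasp point.
Start: joints at [-1.272, 0.351, 1.652, -0, 1.139, -0.085], TCP at [0.206, -0.51, 0.219] pointing down, gripper open.
Joint ranges: [-2.75, 2.75], [-0.79, 2.1], [0.01, 2.65], [-1.57, 4.71], [0.07, 3.14], [-2.87, 2.87]. Speed limits (rad/s): [2.22, 2.22, 2.79, 3.14, 3.14, 3.14].

### API

Orientations are given as a unit quaternion [x, y, z, w].
In Python, from station import robot gives the robot as it stands. Calls block until the motion is done:
- robot.move_ptp(position, orientation): joint-space move of the TCP to a pose.
- robot.servo_line(position, vel=0.15, frame=None): straight line of the TCP; frame=None keeps the orientation; vel is the mean speed in m/s.
- robot.movej(angles): joint-space move.
- robot.release() and robot.clamp(grip_force=None): open the fingers fully, or close them until they stop; grip_force is the grip in N (None keeps the last).
- robot.wait(seconds).
- robot.ik(position, orientation): joint angles nearest the present ones, or None.
- robot.get_obs(): the state.
- robot.grab_frame(name): name is "scene" or "top"; returns the picture (400x640x3 uint8, blue, green, red); there is no depth.
- robot.get_calibration(name): a dict with "K" (3x3 intrinsics, pixels), "world_from_camera" (4x4, takes a point from camera to world coordinates). Camera axes: x right, y down, z forward; pixel columns grow to the right and rows downward; lengths in m; the calibration is good to about 2 mm. A picture is of the moment at which its call begins. get_calibration takes no time and is no camera call.
A pose or a line that the arm cannot do raises robot.PlanningError and nothing moves.
- robot.close_job(): hands the job in, once; it reports no verdict.
Trained networks look in the newest picture that a camera, given by its name, has taken for a name from the list of things; names that differ only in an ending like _2 or _b are one class to them, and where a whole thing is asked for, a point or a joint stands for the part that bears it (a point fixed in the world has none). Each returns a list of dicts, best first, with "p" (0 to 1); they miss things now and then, are a little off and sometimes report something else, mostly with a low value. They report only what shows in the picture. A call takes as long as a camera call. They do not tell look-alikes from the thing itself.
- robot.boxes_of(camera, query): "at" ([x, y, z] in m, in the coordinates of the camera as it stood for that picture, good to about 4 mm: the middle of the surface that is visible of it).
The state is a dict: "time": time; "joints": joint angles; "qvel": joint speeds; "tau": joint torques, N m; "position": TCP position; "eef_rot": TCP orientation; "ft_force": force on the tool from outside, world axes, zero at the start; "torque": the same for the moment, N m; "gripper_width": finger opening in m.
Only numpy, scipy, OpenCV 4.12 (cv2) and the standard library are available. Lean on these libraries where they do the work, as an engineer would, in place of code of your own. Each camera call takes 0.05 s, during which the arm holds its last target.

### The job

Load the narrow cartridge, the one that fits, into the empty column of the spring-loaded feeder: set it upright in the column and push it straight down against the spring until both catches have snapped over its shoulder, then let go, so that it stays down like the one already loaded beside it. Leave the wide cartridge and the rinse bottle standing where they are.

Things in the scene. Friction and masses are not known exactly. Their poses are not given: they have to be found in the camera images.
- cartridge_grip (a point): Narrow cartridge (loose, upright, 130 g, white with thin grey bands, round): body 42 mm diameter, 50 mm high, lower edge chamfered 3 mm, flat shoulder on top; on it a stem 24 mm in diameter, top 125 mm above the underside. This point: on the axis, 105 mm above the underside, 20 mm below the top; z up along the stem. Gripped here, the fingertips stay above the catches all the way down.
- wide_cartridge_grip (a point): The same point (105 mm above the underside) of the wide cartridge, a loose bystander of the same shape and height, with a body 60 mm in diameter: too wide for the column. The three loose things stand in a row across the bench, in any order, at least 75 mm apart between axes.
- rinse_bottle_centre (a point): Centre (half-way up) of the rinse bottle, a loose bystander: white plastic with a red screw cap, 58 mm in diameter, 118 mm high.
- feeder: The feeder, fixed to the bench: a grey base plate 130 x 205 x 8 mm (x, y, z) with two upright aluminium columns, 50 mm to either side of this origin (centre of the underside) along its y. The column at +y (robot's left) holds a narrow cartridge already latched, stem top 137 mm above the bench; the one at -y (robot's right) is empty.
- bay (a point): Centre of the empty column's mouth, level with its rim, 60 mm above the bench; axes as the feeder's, z up. Bore 47 mm in diameter, flaring to 60 mm at the rim. Height of the cartridge's grip point above this point: 89 mm set loosely on the raised follower, about 57 mm latched; the catches snap in at about 57 mm, push to 53 mm to be sure; the hard stop is at 52 mm.
- follower (a joint): Travel (m) of the black spring disc inside the empty column that carries the cartridge: 0 = raised (top 16 mm below the rim), grows downward to the stop at 0.037; about 0.032 with a cartridge latched. Spring 4.5 N at 0, rising 2.5 N per 10 mm to 14 N at the stop; with the rubbing catches the push takes up to about 18 N.
- latch_far (a joint): Outward travel (m) of the steel catch on the feeder's +x side of the empty column: 0 = closed, about 0.005 while the cartridge's body passes, 0 again once snapped over the shoulder. The two catches stand 3 to 24 mm above the rim, 32 mm between their ramped noses; entering takes 5 to 8 N. Their grey housings, 35 to 61 mm from the axis, reach 32 mm above the rim.
- latch_near (a joint): The same for the catch on the feeder's -x side.
There are look-alikes about, which are no part of the job. What is shaped like the part that bears cartridge_grip but yellow is not meant.

How it is judged:
At the end, for the whole second after the job is handed in: The narrow cartridge is in the empty column, its grip point within 12 mm of the column's axis sideways and less than 64 mm above the rim, upright within 10 degrees; the follower is pressed down more than 25 mm and still, and both catches are closed to within 3 mm over the shoulder (horizontal distance between cartridge_grip and bay below 0.012 m and z of cartridge_grip in the frame of bay below 0.064 m and angle between cartridge_grip's own z axis and vertical below 0.17 rad and value of joint follower above 0.025 m and value of joint each of latch_far, latch_near below 0.003 m and velocity of joint follower below 0.01 m/s); the robot touches nothing.
It fails at once if the wide cartridge is moved more than 40 mm or knocked over (distance of wide_cartridge_grip from where it was at the start of the episode above 0.04 m).
It fails at once if the rinse bottle is moved more than 40 mm or knocked over (distance of rinse_bottle_centre from where it was at the start of the episode above 0.04 m).
It also fails if it takes over 40 s, if anything falls off the work surface, if the arm or the gripper's body presses on something with over 40 N, if the wrist force passes 120 N, or if a joint passes its speed limit or range.

## Working session

There is one attempt and no reset: what is moved stays moved. The work goes in short steps, each a Python script; the robot and the scene stay as the last script left them, time stands still between calls to the robot, and variables do not carry over. Pictures are saved under pics/ and viewed, and the job is handed in when it is done.

```bash
mkdir -p pics; ls
cat > h.py <<'E'
import numpy as np, cv2
from station import robot
def cal(n):
    c=robot.get_calibration(n); return np.array(c["K"]),np.array(c["world_from_camera"])
def w(n,p):
    K,T=cal(n); return (T@np.r_[p,1])[:3]
def px(n,P):
    K,T=cal(n); c=np.linalg.inv(T)@np.r_[P,1]; u=K@c[:3]; return u[:2]/u[2]
def ray(n,uv,z):
    K,T=cal(n); d=T[:3,:3]@np.linalg.inv(K)@np.r_[uv,1]; o=T[:3,3]; return o+d*(z-o[2])/d[2]
def snap(n,f):
    im=robot.grab_frame(n); cv2.imwrite("pics/"+f,im); return im
E
python3 - <<'E'
from h import *
np.set_printoptions(precision=3,suppress=True)
for c in("scene","top"):
    snap(c,c+"0.png"); print(c,cal(c)[0][0],cal(c)[1])
    for q in("cartridge_grip","wide_cartridge_grip","rinse_bottle_centre","feeder","follower","latch_far","latch_near"):
        for d in robot.boxes_of(c,q): P=w(c,d["at"]);print(q,round(d["p"],2),P,px(c,P))
o=robot.get_obs();print(o["time"],o["eef_rot"],o["ft_force"])
E
```

```text
pics
scene [508.019   0.    309.829] [[-0.864 -0.278  0.421  0.013]
 [-0.504  0.475 -0.721  0.766]
 [ 0.001 -0.835 -0.55   0.716]
 [ 0.     0.     0.     1.   ]]
cartridge_grip 0.97 [ 0.461 -0.3    0.049] [367.674 170.745]
cartridge_grip 0.87 [0.398 0.167 0.049] [293.76 286.27]
wide_cartridge_grip 0.82 [ 0.463 -0.182  0.05 ] [346.471 190.857]
rinse_bottle_centre 0.91 [ 0.447 -0.025  0.069] [320.774 218.973]
feeder 0.96 [0.525 0.237 0.044] [217.491 286.875]
feeder 0.41 [0.582 0.148 0.071] [221.96 241.45]
follower 0.6 [0.555 0.132 0.04 ] [238.182 253.114]
latch_far 0.56 [0.581 0.147 0.072] [222.562 241.075]
latch_far 0.34 [ 0.467 -0.177  0.049] [343.848 191.749]
top [465.599   0.    321.055] [[-0.006 -0.992  0.126  0.361]
 [-1.     0.006  0.004 -0.018]
 [-0.005 -0.126 -0.992  1.09 ]
 [ 0.     0.     0.     1.   ]]
cartridge_grip 0.9 [0.404 0.144 0.054] [250.319 242.157]
cartridge_grip 0.83 [ 0.462 -0.303  0.05 ] [450.448 215.095]
wide_cartridge_grip 0.61 [ 0.469 -0.19   0.053] [400.316 211.893]
rinse_bottle_centre 0.89 [ 0.452 -0.049  0.093] [337.63  218.171]
feeder 0.88 [0.54  0.183 0.008] [237.679 184.936]
follower 0.77 [0.558 0.13  0.046] [258.183 174.459]
follower 0.55 [ 0.464 -0.306  0.048] [451.473 214.047]
latch_far 0.58 [0.584 0.137 0.076] [253.152 160.48 ]
0.8 [ 0.829 -0.559 -0.    -0.   ] [ 0.14  -0.241  0.365]
```

View pics/scene0.png

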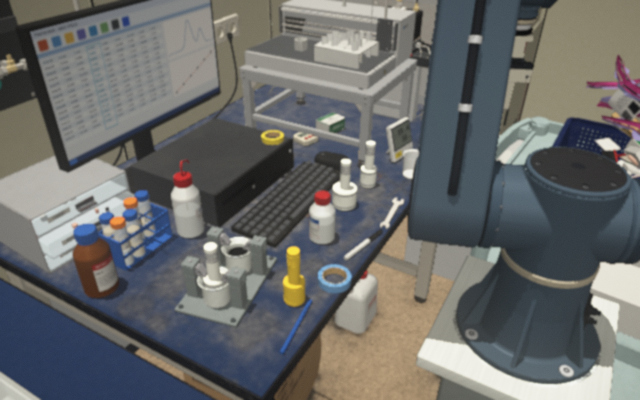

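View pics/top0.png

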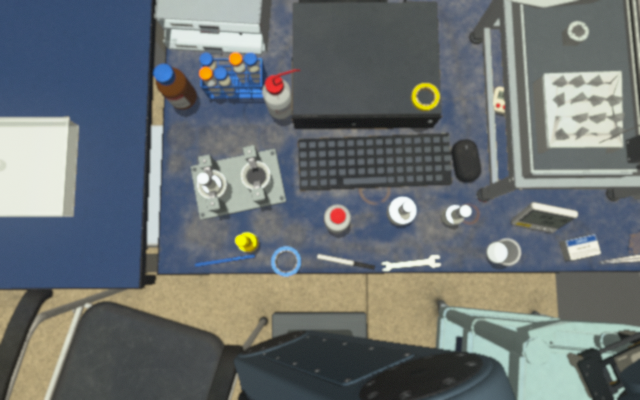

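The narrow white cartridge is at scene (369,165) / top (458,213). The wide one is at (346,190) / (402,208) and the bottle at (321,218) / (337,219). The yellow look-alike is at (294,280). The empty column is at top (256,177), and the loaded column is at (208,182). I'll zoom in to measure more precisely.

Run:
```python
import cv2,numpy as np
t=cv2.imread("pics/top0.png");s=cv2.imread("pics/scene0.png")
a=cv2.resize(t[140:220,185:295],None,fx=7,fy=7,interpolation=cv2.INTER_CUBIC)
cv2.imwrite("pics/ta.png",a)
b=cv2.resize(t[190:240,380:490],None,fx=7,fy=7,interpolation=cv2.INTER_CUBIC)
cv2.imwrite("pics/tb.png",b)
c=cv2.resize(s[130:230,320:400],None,fx=6,fy=6,interpolation=cv2.INTER_CUBIC)[:600]
cv2.imwrite("pics/sc.png",c)
d=cv2.resize(s[225:325,175:285],None,fx=6,fy=6,interpolation=cv2.INTER_CUBIC)[:600]
cv2.imwrite("pics/sd.png",d)
```

```text
(no output)
```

View pics/ta.png

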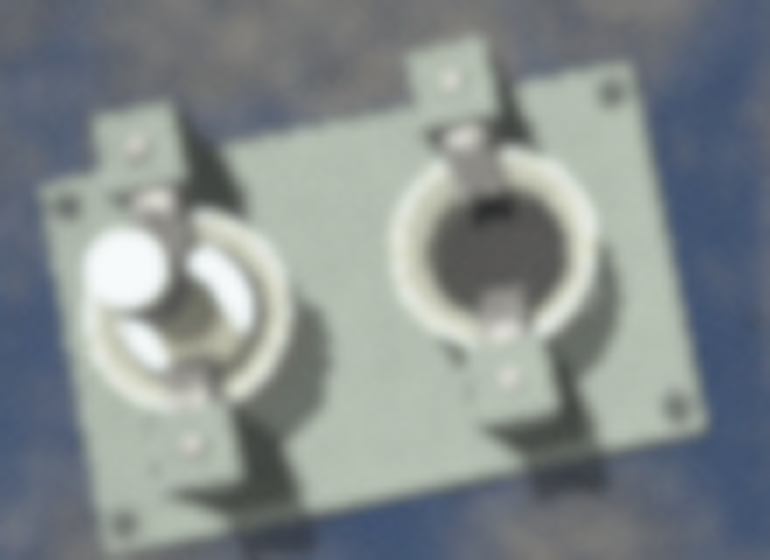

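View pics/tb.png

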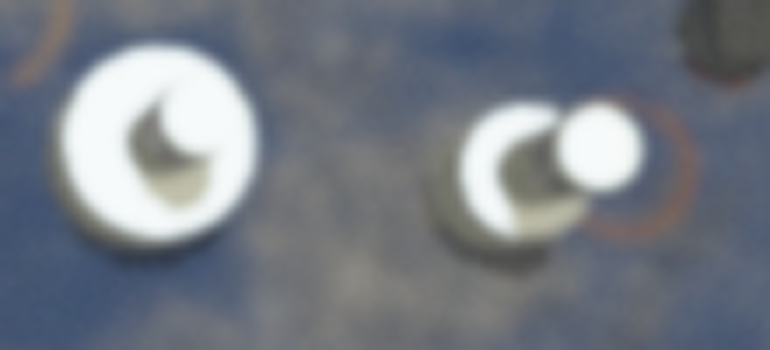

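View pics/sc.png

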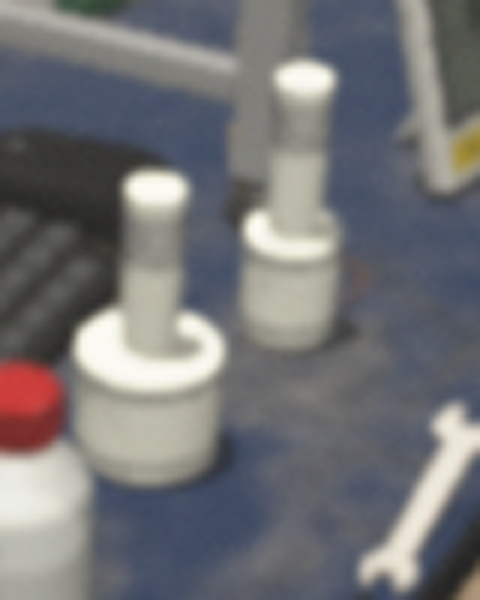

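View pics/sd.png

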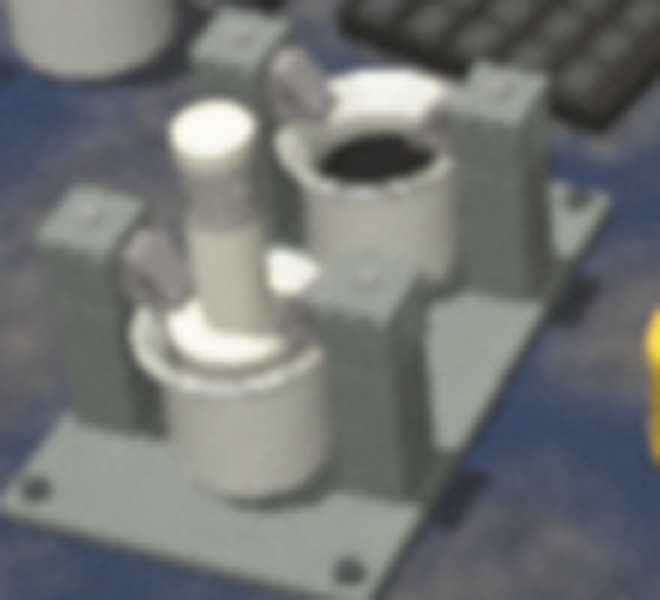

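Run:
```python
from h import *
np.set_printoptions(precision=4,suppress=True)
A=lambda u,v:((u+.5)/7-.5+185,(v+.5)/7-.5+140)
B=lambda u,v:((u+.5)/7-.5+380,(v+.5)/7-.5+190)
C=lambda u,v:((u+.5)/6-.5+320,(v+.5)/6-.5+130)
D=lambda u,v:((u+.5)/6-.5+175,(v+.5)/6-.5+225)
for n,c,p,z in [("narrow stem","top",B(600,147),.125),("narrow shoulder","top",B(525,171),.05),("narrow stem","scene",C(305,77),.125),
 ("wide stem","top",B(201,115),.125),("wide stem","scene",C(157,189),.125),("bay rim","top",A(495,249),.06),("bay rim","scene",D(370,130),.06),
 ("loaded rim","top",A(189,310),.06),("loaded stem","top",A(127,270),.137),("loaded stem","scene",D(212,130),.137),("base","top",A(369.5,307),.008),
 ("h","top",A(67,205),.008),("h","top",A(612,93),.008),("h","top",A(677,405),.008),("h","top",A(122,524),.008),
 ("hsF","top",A(450,80),.092),("hsN","top",A(510,378),.092),("hsF","scene",D(503,88),.092),("hsN?","scene",D(242,38),.092)]:
    print(n,c,ray(c,p,z)[:2])
```

```text
narrow stem top [ 0.4637 -0.3135]
narrow shoulder top [ 0.4641 -0.3122]
narrow stem scene [ 0.4637 -0.3121]
wide stem top [ 0.4741 -0.1953]
wide stem scene [ 0.4737 -0.1935]
bay rim top [0.5537 0.1342]
bay rim scene [0.556  0.1353]
loaded rim top [0.5345 0.2321]
loaded stem top [0.5337 0.2321]
loaded stem scene [0.5334 0.2335]
base top [0.5439 0.1839]
h top [0.5795 0.2869]
h top [0.6169 0.1028]
h top [0.5099 0.0802]
h top [0.471  0.2654]
hsF top [0.6016 0.1442]
hsN top [0.5071 0.1243]
hsF scene [0.5049 0.126 ]
hsN? scene [0.5973 0.1481]
```

Run:
```python
import cv2
t=cv2.imread("pics/top0.png");s=cv2.imread("pics/scene0.png")
a=cv2.resize(t[120:240,410:560],None,fx=5,fy=5,interpolation=cv2.INTER_CUBIC)
cv2.imwrite("pics/te.png",a)
cv2.imwrite("pics/se.png",cv2.resize(s[20:190,230:430],None,fx=3.5,fy=3.5))
```

```text
(no output)
```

View pics/te.png

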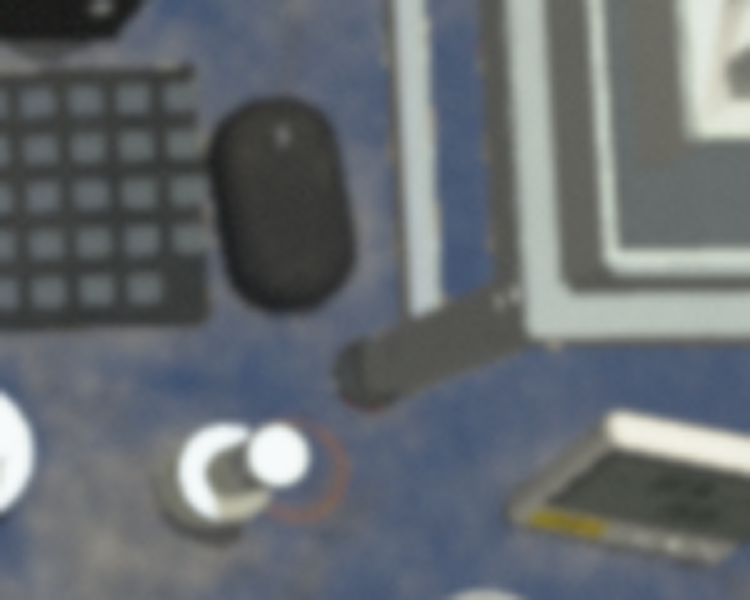

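View pics/se.png

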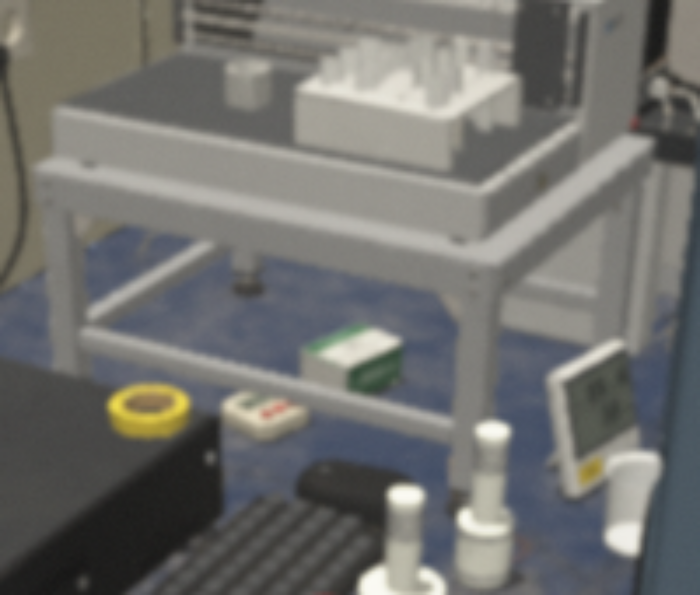

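Run:
```python
from h import *
np.set_printoptions(precision=3,suppress=True)
print(ray("top",(481.6,196),0))
for z in(.15,.2,.25,.3,.35):print(ray("top",(516,188),z), ray("scene",(230+490/3.5,20+265/3.5),z))
o=robot.get_obs();print(o["joints"])
import math
th=math.pi/2+.195
for p in([.4638,-.3128,.20],[.4638,-.3128,.086],[.554,.1345,.28],[.554,.1345,.093]):
  for t in(th,th-math.pi,math.pi/2,-math.pi/2):
    print(p,round(t,2),robot.ik(p,[math.cos(t/2),math.sin(t/2),0,0]))
```

```text
[ 0.511 -0.392  0.   ]
[ 0.507 -0.411  0.15 ] [ 0.571 -0.539  0.15 ]
[ 0.499 -0.39   0.2  ] [ 0.521 -0.424  0.2  ]
[ 0.491 -0.369  0.25 ] [ 0.472 -0.308  0.25 ]
[ 0.483 -0.348  0.3  ] [ 0.423 -0.193  0.3  ]
[ 0.476 -0.327  0.35 ] [ 0.374 -0.078  0.35 ]
[-1.272  0.351  1.652 -0.     1.139 -0.085]
[0.4638, -0.3128, 0.2] 1.77 [-0.677  0.388  1.647 -0.     1.107 -2.442]
[0.4638, -0.3128, 0.2] -1.38 [-0.677  0.388  1.647 -0.     1.107  0.699]
[0.4638, -0.3128, 0.2] 1.57 [-0.677  0.388  1.647 -0.     1.107 -2.247]
[0.4638, -0.3128, 0.2] -1.57 [-0.677  0.388  1.647 -0.     1.107  0.894]
[0.4638, -0.3128, 0.086] 1.77 [-0.677  0.537  1.735 -0.     0.869 -2.442]
[0.4638, -0.3128, 0.086] -1.38 [-0.677  0.537  1.735 -0.     0.869  0.699]
[0.4638, -0.3128, 0.086] 1.57 [-0.677  0.537  1.735 -0.     0.869 -2.247]
[0.4638, -0.3128, 0.086] -1.57 [-0.677  0.537  1.735 -0.     0.869  0.894]
[0.554, 0.1345, 0.28] 1.77 [ 0.157  0.333  1.522 -0.     1.287 -1.609]
[0.554, 0.1345, 0.28] -1.38 [ 0.157  0.333  1.522 -0.     1.287  1.532]
[0.554, 0.1345, 0.28] 1.57 [ 0.157  0.333  1.522 -0.     1.287 -1.414]
[0.554, 0.1345, 0.28] -1.57 [ 0.157  0.333  1.522 -0.     1.287  1.727]
[0.554, 0.1345, 0.093] 1.77 [ 0.157  0.543  1.703 -0.     0.896 -1.609]
[0.554, 0.1345, 0.093] -1.38 [ 0.157  0.543  1.703 -0.     0.896  1.532]
[0.554, 0.1345, 0.093] 1.57 [ 0.157  0.543  1.703 -0.     0.896 -1.414]
[0.554, 0.1345, 0.093] -1.57 [ 0.157  0.543  1.703 -0.     0.896  1.727]
```

```bash
cat >> h.py <<'E'
import math
def q(t): return [math.cos(t/2),math.sin(t/2),0,0]
def st(m=""):
    o=robot.get_obs(); print(m,round(o["time"],2),np.round(o["position"],4),"F",np.round(o["ft_force"],1),"w",round(o["gripper_width"],4)); return o
E
python3 - <<'E'
from h import *
j=list(robot.get_obs()["joints"]); j[5]=-1.123; robot.movej(j); st("rot")
robot.move_ptp([.4638,-.3128,.2],q(.446)); st("above")
robot.servo_line([.4638,-.3128,.087],vel=.1); st("down")
snap("top","t1.png"); snap("scene","s1.png")
E
```

```text
rot 1.77 [ 0.2059 -0.51    0.2186] F [-0.6 -0.5 -0.2] w 0.0927
above 3.01 [ 0.4633 -0.3136  0.2001] F [ 0.1  0.4 -0.2] w 0.0928
down 4.29 [ 0.4641 -0.313   0.0876] F [0.  0.1 0.6] w 0.0932
```

View pics/s1.png

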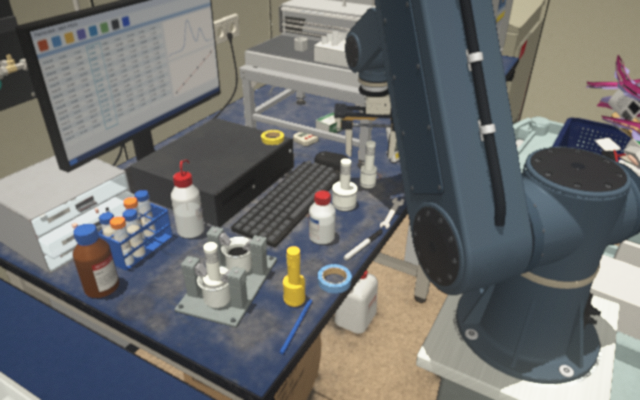

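View pics/t1.png

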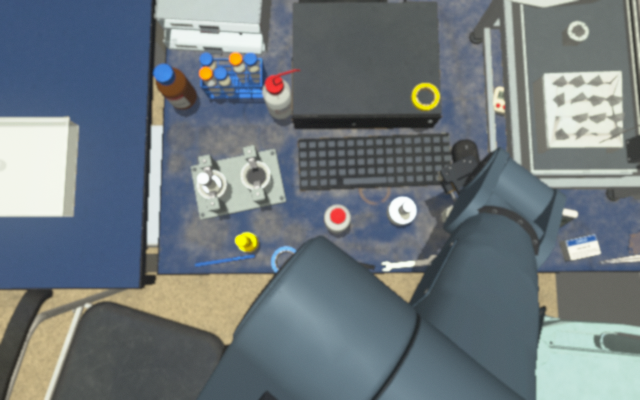

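Run:
```python
from h import *
s=cv2.imread("pics/s1.png")
cv2.imwrite("pics/s1z.png",cv2.resize(s[80:200,310:420],None,fx=5,fy=5,interpolation=cv2.INTER_CUBIC))
print(px("scene",[.464,-.313,.087]),px("scene",[.464+.058,-.313+.03,.087]),px("scene",[.464-.05,-.313-.022,.087]))
```

```text
[369.46927433 155.42754844] [344.18334607 154.79864409] [390.77075261 156.59197754]
```

View pics/s1z.png

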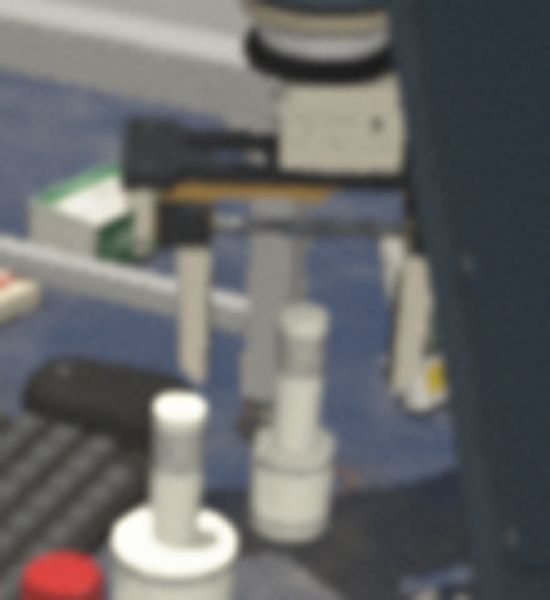

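The stem, at scene (370,150), stands centred between the two fingertips at (349,156) and (391,158). I'll clamp and lift.

Run:
```python
from h import *
robot.clamp(55); o=st("clamp")
robot.servo_line([*o["position"][:2],.30],vel=.15); st("lift")
robot.move_ptp([.554,.1345,.30],q(math.pi/2+.195)); robot.wait(.2); st("over")
snap("top","t2.png"); s=snap("scene","s2.png")
cv2.imwrite("pics/s2z.png",cv2.resize(s[80:330,140:380],None,fx=2.4,fy=2.4,interpolation=cv2.INTER_CUBIC))
```

```text
clamp 5.48 [ 0.4638 -0.3128  0.087 ] F [-0.3 -0.4 -0.2] w 0.0232
lift 7.05 [ 0.4636 -0.3126  0.2992] F [ 0.1  0.4 -0.9] w 0.0229
over 8.93 [0.5542 0.1338 0.3   ] F [-0.9 -0.2 -1.6] w 0.0231
```

View pics/s2z.png

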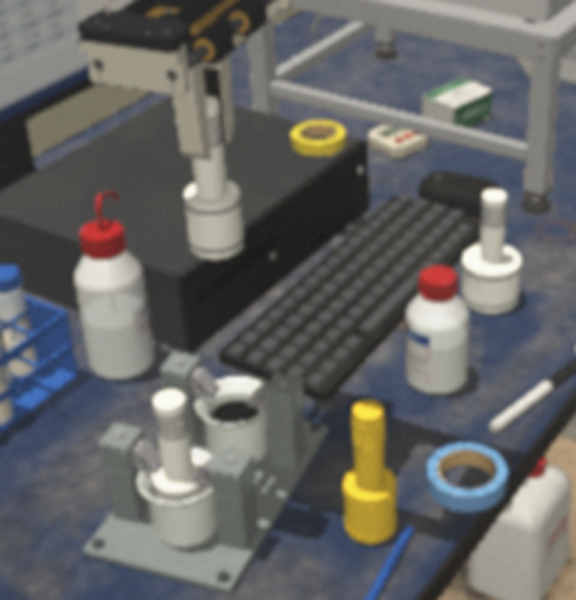

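View pics/t2.png

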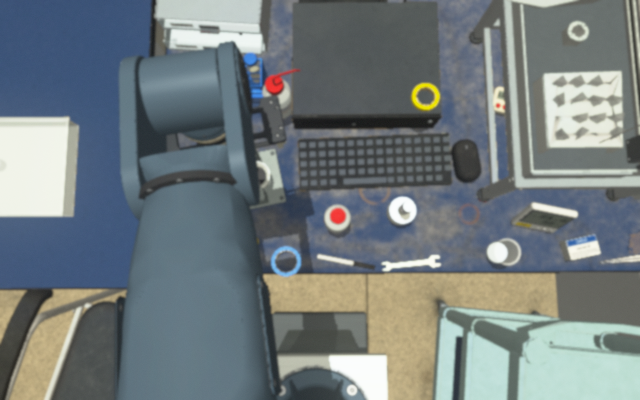

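Cartridge upright in the jaws; wide cartridge and bottle unmoved. Next I'll descend to just above the catches and compare.

Run:
```python
from h import *
robot.servo_line([.554,.1345,.182],vel=.12); robot.wait(.2); st("near")
s=snap("scene","s3.png")
cv2.imwrite("pics/s3z.png",cv2.resize(s[180:300,175:285],None,fx=5,fy=5,interpolation=cv2.INTER_CUBIC))
```

```text
near 10.36 [0.5542 0.1345 0.1825] F [-0.9 -0.1 -0.8] w 0.0231
```

View pics/s3z.png

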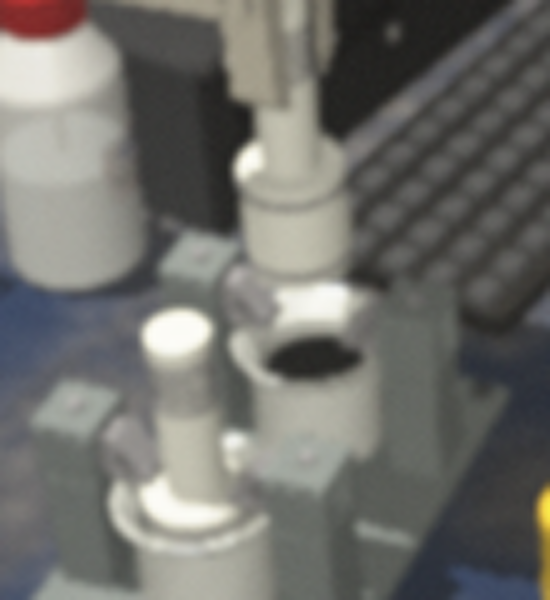

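Run:
```python
from h import *
for P in([.554,.1345,.1455],[.554,.1345,.0985],[.554,.1345,.06]):
    p=px("scene",P); print(((p+.5-[175,180])*5-.5).round(1))
```

```text
[296.3 163. ]
[305.8 258.8]
[313.3 333.8]
```

The cartridge and the rim sit by nearly the same amount (~1 px) from their predicted places, so the relative misalignment is about 1 mm, inside the flare. Going in with force monitoring.

Run:
```python
from h import *
for z in (.165,.155,.145,.137,.131,.125,.119):
    robot.servo_line([.554,.1345,z],vel=.05); o=st()
    f=np.array(o["ft_force"])
    if abs(f[2])>30 or np.hypot(*f[:2])>15: print("STOP");break
s=snap("scene","s4.png")
cv2.imwrite("pics/s4z.png",cv2.resize(s[180:300,175:285],None,fx=5,fy=5,interpolation=cv2.INTER_CUBIC))
```

```text
10.9 [0.5539 0.1345 0.1647] F [ 0.2 -0.3 -2.1] w 0.0229
 11.25 [0.5538 0.1345 0.1547] F [ 0.   0.  -1.1] w 0.023
 11.6 [0.5536 0.1344 0.1445] F [ 0.4 -0.2 -3.3] w 0.0231
 11.91 [0.5536 0.1344 0.1364] F [-0.1  0.4 -3.5] w 0.0229
 12.18 [0.5543 0.1345 0.131 ] F [ 0.2  0.9 -2.7] w 0.0233
 12.44 [0.5542 0.1345 0.1252] F [-0.2 -0.   2.9] w 0.0229
 12.71 [0.5542 0.1345 0.1193] F [ 0.5 -0.3  4. ] w 0.0229
```

View pics/s4z.png

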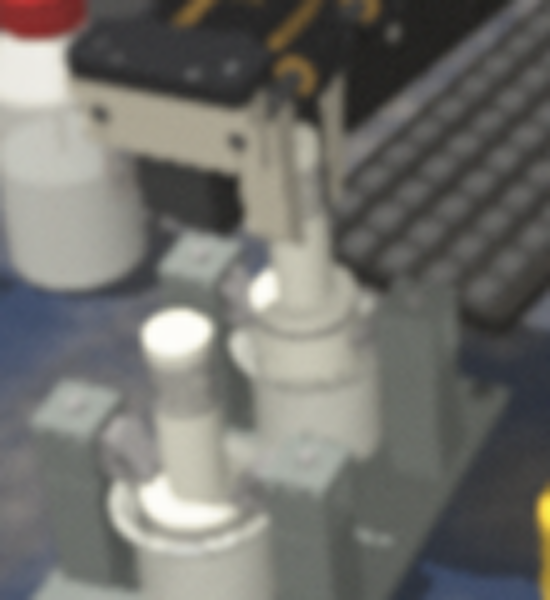

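The body is in the bore with the fingers in place, and sideways forces are near zero. I'll push on.

Run:
```python
from h import *
for z in (.112,.106,.102,.099,.097,.0955,.0945):
    robot.servo_line([.554,.1345,z],vel=.04); o=st()
    f=np.array(o["ft_force"])
    if f[2]>45 or np.hypot(*f[:2])>20: print("STOP");break
robot.wait(.3);st()
s=snap("scene","s5.png")
cv2.imwrite("pics/s5z.png",cv2.resize(s[180:300,175:285],None,fx=5,fy=5,interpolation=cv2.INTER_CUBIC))
```

```text
13.08 [0.5543 0.1345 0.1123] F [-0.2 -0.7  6.4] w 0.0232
 13.38 [0.5543 0.1345 0.1065] F [-0.6 -1.2  7.5] w 0.0231
 13.63 [0.5544 0.1346 0.1026] F [-0.9  0.2  8.4] w 0.0231
 13.88 [0.5545 0.1346 0.0998] F [-1.3 -1.2 10.5] w 0.0235
 14.13 [0.5545 0.1346 0.0979] F [-1.  -0.6 11.7] w 0.0234
 14.38 [0.5545 0.1346 0.0965] F [-0.8 -0.5 11.1] w 0.0233
 14.63 [0.5545 0.1346 0.0955] F [-2.1 -1.2 12. ] w 0.0233
 14.93 [0.5545 0.1346 0.0956] F [-1.6 -0.5 11.6] w 0.0232
```

View pics/s5z.png

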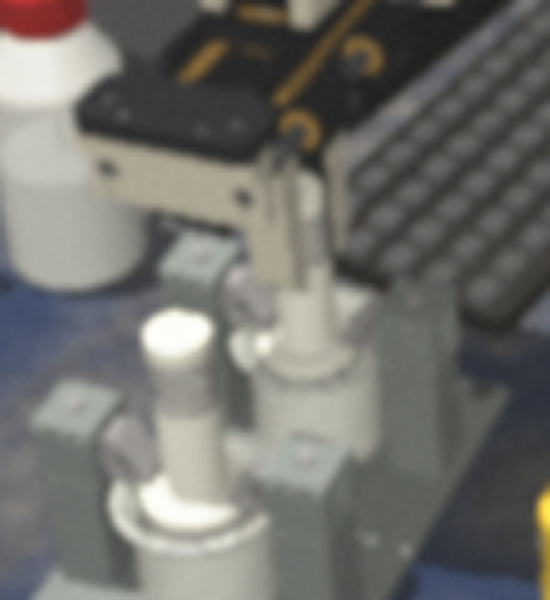

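Run:
```python
from h import *
for z in (.0935,.0925,.0915):
    robot.servo_line([.554,.1345,z],vel=.03); o=st()
    if o["ft_force"][2]>30: print("stop reached");break
# ease upward slightly: catches should hold it
robot.wait(.2)
for z in (.096,.098,.099,.100):
    robot.servo_line([.554,.1345,z],vel=.03); o=st("ease")
    if o["ft_force"][2]<-8: break
s=snap("scene","s6.png")
cv2.imwrite("pics/s6z.png",cv2.resize(s[180:300,175:285],None,fx=5,fy=5,interpolation=cv2.INTER_CUBIC))
```

```text
15.23 [0.5546 0.1346 0.0949] F [-3.2 -1.5 14.7] w 0.0231
 15.48 [0.5549 0.1346 0.0949] F [-4.6 -1.4 25.2] w 0.0233
 15.73 [0.5552 0.1347 0.0948] F [-8.7 -2.3 35.1] w 0.0233
stop reached
ease 16.23 [0.5545 0.1345 0.0972] F [-0.3 -1.1 11.2] w 0.0232
ease 16.48 [0.5545 0.1345 0.0991] F [-2.4 -1.4 10.6] w 0.0231
ease 16.73 [0.5544 0.1345 0.0999] F [-0.9 -0.3  9.7] w 0.0229
ease 16.98 [0.5542 0.1345 0.1   ] F [ 2.4 -0.1  0.7] w 0.0229
```

View pics/s6z.png

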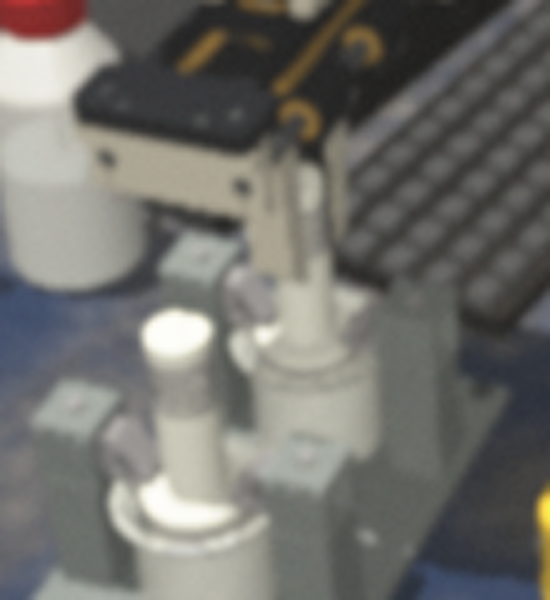

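The hard stop came at TCP z 0.0948. On easing up, the force dropped from 10 N to 0 at 0.100 without further motion, so the catches are holding the shoulder. Releasing now.

Run:
```python
from h import *
robot.release(); o=st("rel")
robot.servo_line([*o["position"][:2],.30],vel=.15); st("up")
robot.move_ptp([.42,-.06,.33],q(1.57)); robot.wait(.3); st("away")
t=snap("top","t7.png"); s=snap("scene","s7.png")
cv2.imwrite("pics/s7z.png",cv2.resize(s[180:300,175:285],None,fx=5,fy=5,interpolation=cv2.INTER_CUBIC))
cv2.imwrite("pics/t7z.png",cv2.resize(t[140:220,185:295],None,fx=7,fy=7,interpolation=cv2.INTER_CUBIC))
```

```text
rel 18.23 [0.554  0.1345 0.1   ] F [ 0.4 -0.1 -0.7] w 0.093
up 19.71 [0.5537 0.1344 0.2992] F [-0.5  0.1 -0.3] w 0.0931
away 20.95 [ 0.4203 -0.0595  0.3297] F [-0.4 -0.3 -0.3] w 0.0928
```

View pics/s7z.png

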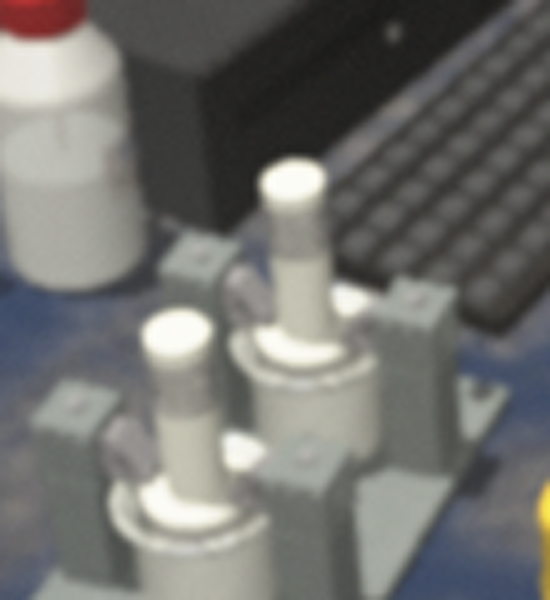

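View pics/t7z.png

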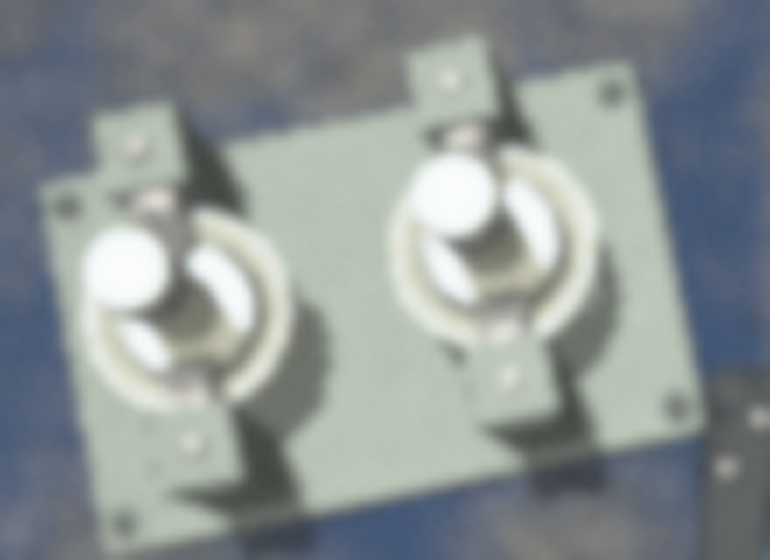

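View pics/s7.png

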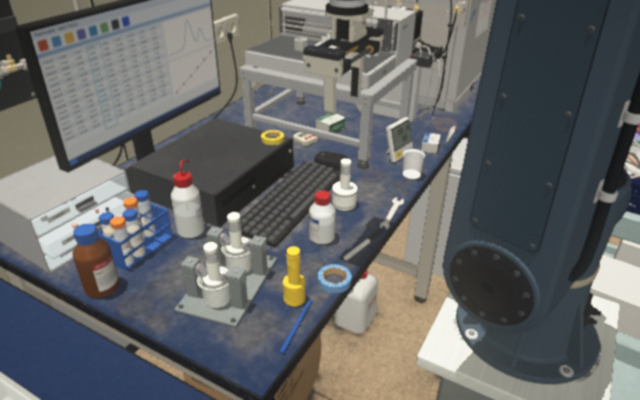

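The new cartridge (scene (234,217), top (250,167)) sits at the same depth as the loaded one beside it. It is upright, with the catches closed over its shoulder. The wide cartridge (346,190) and the bottle (321,218) have not moved, and the robot is clear.

Run:
```python
from h import *
A=lambda u,v:((u+.5)/7-.5+185,(v+.5)/7-.5+140)
print(ray("top",A(453,194),.137),ray("scene",((292+.5)/5-.5+175,(183+.5)/5-.5+180),.137))
robot.close_job(); print("handed in")
```

```text
[0.55600672 0.13553209 0.137     ] [0.55510588 0.13695583 0.137     ]
the job is handed in; nothing more can be done
handed in
```

The narrow cartridge is loaded in the empty column and latched, and I have handed the job in at about 21 s of the 40 s allowed. I gripped it by the stem and pushed it down until it met the hard stop (35 N at the last step). Then I eased off, let go and backed away.

**Latched:** while easing up, the spring force fell from about 10 N to 0 at the expected latched height. After release the cartridge stayed down at the same depth as its neighbour, upright, with both catches looking closed. I judged the catches and follower from the pictures and forces; their travel was not measured directly.

**Position:** the stem top, measured in both cameras at the 137 mm latched height, lies within about 3 mm of the column axis.

**Bystanders:** the wide cartridge and rinse bottle stand where they were in the pictures, and the robot touches nothing.

**Disagreement:** the scene camera put things about 1 px (roughly 2 mm) off the predicted positions. The shift was about the same for the cartridge and the column, so I did not correct for it. No check failed.

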